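# Slide the finished cover out of the row onto the check plate

### The arm

A 6-joint arm with a two-finger parallel gripper is mounted at the origin on the work surface. World frame = base frame: x ahead of the robot, y to its left, z up, the work surface at z = 0. Lengths are in m, angles in rad, forces in N, time in s.
With the tool pointing down it reaches from about 0.25 to 0.725 m from the base axis. Payload 9.7 kg.
Tool frame: the origin (TCP) lies at the very end of the fingers, on their centre line; the grasp point (between the pads) lies 19 mm behind it; z points along the fingers, y is the line along which they close (so a half turn about z gives the same grasp; the last joint's range is limited). The gripper opens to 85 mm and grips with 20 to 120 N. Pads are 22 mm wide; open, the fingers measure 114 mm over their backs; the gripper's body (76 mm by 85 mm) begins 54 mm behind the grasp point. The pads swing forward as they close: fully open they stand 13 mm farther back than shut.
Start: joints at [-1.111, 0.087, 0.176, 1.66, 0, 1.571], TCP at [0.244, -0.493, 0.231] pointing down, gripper open.
Joint ranges: [-3.13, 3.13], [-0.85, 1.81], [-1.15, 1.24], [-2.2, 2.28], [-1.44, 1.52], [-3.14, 3.14]. Speed limits (rad/s): [2.22, 2.22, 2.57, 3.14, 3.14, 3.14].

### API

Orientations are given as a rotation vector (axis times angle).
In Python, from plant import sense, camera, close_job gives the robot as it stands.
- The arm moves only by the shell command python3 -m inch 'ROWS' [OPENING] [FORCE]. ROWS is JSON, a list that holds one entry, the list of rows, each a list of 6 numbers: the shift along the tool's x, y, z in mm, then the turn, a rotation vector about the tool's x, y, z in rad. A call has 1 to 12 rows; each row shifts and turns the commanded pose from where the row before left it, along the tool's axes as they then stand; what a row does not reach is not made up. A row lasts 1/12 s, in which the tool goes at most 41.7 mm and 7.16 degrees, less where a joint would pass 70% of its speed; a pose out of reach is approached as far as the arm can. A call is refused whole if a number of a shift passes 41.7 or a number of a turn 0.125, either way. A call with a gripper value outside its range is refused whole. OPENING is the opening in per cent of the stroke, from 0 (shut) to 100 (fully open), set as the call begins (- or left out, the last holds). The fingers move at their own pace and stop on an object; FORCE is the grip in N (left out, the last holds). Time passes only in rows, so rows that do not move let the fingers close. It gives the time, the measured TCP pose, the force, the opening and the grip force at its end, in the units of the state.
- sense(): the state, without advancing time (a new reading comes with each control period).
- camera(name): name is "side" or "top" or "wrist"; returns a dict with "frame" (480x640x3 uint8, blue, green, red), "range_z" (480x640 float32, m along the optical axis (not along the pixel's ray), 0 where there is no reading), "mtx" (3x3 intrinsics, pixels), "rvec" (rotation vector, rad) and "tvec" (3), from world to camera coordinates, as OpenCV has them. Camera axes: x right, y down, z forward; pixel columns grow to the right and rows downward; lengths in m; the calibration is good to about 2 mm. A picture is of the moment at which its call begins.
- close_job(): hands the job in; it is judged then, once.
The state is a dict: "clock": time; "joint_positions": joint angles; "joint_velocities": joint speeds; "tau": joint torques, N m; "tool_pos": TCP position; "tcp_rot": TCP orientation; "force": force on the tool from outside, world axes, zero at the start; "ft_torque": the same for the moment, N m; "opening": finger opening in m; "gripper_force": force on a finger pad.
Only numpy, scipy, OpenCV 4.12 (cv2) and the standard library are available. Lean on these libraries where they do the work, as an engineer would, in place of code of your own. Each camera call takes 0.05 s, during which the arm holds its last target. There are 200 camera calls.

### The job

Three black covers lie side by side, touching, on the wooden board. Slide the one with the red bush out of the row and across the gap onto the metal check plate, keeping it flat all the way, and leave it square and wholly inside the yellow band. Do not shift or turn the other two covers, and leave the red bin and the screwdriver alone.

Things in the scene. Friction and masses are not known exactly. Their poses are not given: they have to be found in the camera images.
- cover_a: the cover to move: black moulded block with a dark grey lower body, 70 (its x) x 120 (its y) x 40 mm tall, 0.25 kg give or take, with a round red bush (34 mm across, 6 mm high) in the middle of its top; the lower 33 mm of its sides are upright. Origin: centre of its underside; z up. It lies in any of the three places of the row, its long y axis parallel to the board's y; it slides freely
- cover_b: another cover of the same size and weight, with a grey bush; to be left as it lies. Origin: centre of its underside
- cover_c: another cover of the same size and weight, with a grey bush; to be left as it lies. Origin: centre of its underside
- infeed: fixed wooden board 250 (x) x 180 (y) x 32 mm thick on the bench (bench top z = 0). The three covers lie on it side by side along its x (70 mm apart centre to centre, long sides touching, ends staggered by up to 16 mm). Origin: centre of its underside, so its top is 32 mm above it
- plate: fixed aluminium check plate 250 (x) x 200 (y) x 30 mm thick, its top 2 mm lower than the board's; parallel to the board, beyond a gap 35 to 50 mm wide (down to the bench), on the board's +y or -y side, shifted at most 5 mm along x. A yellow band 150 mm wide (y), as long as the plate's x, is painted centrally on its top. Origin: centre of its underside
- red_bin: red open parts bin 160 x 100 x 75 mm tall on the bench to the robot's left (+y) of the board and plate, to be left alone. Origin: centre of its underside
- screwdriver: screwdriver 200 mm long with an orange handle, lying on the bench to the robot's right (-y) of the board and plate, to be left alone. Origin: on its underside, near its middle; it lies along its x
Not all that is in view belongs to the job. What is shaped like the cover_b but green is not meant. Leave any white look-alike of the cover_a alone.

How it is judged:
By the outcome, as a careful person would: the job done as asked, in the order asked, and still so for the second after the job is handed in, with the robot touching nothing.
It also fails if it takes over 48 s, if anything falls off the work surface, if the arm or the gripper's body presses on something with over 40 N, if the wrist force passes 120 N, or if a joint passes its speed limit or range.

## Working session

There is one attempt and no reset: what is moved stays moved. The work goes in short steps, Python scripts to look and compute and a shell command to move; the robot and the scene stay as the last step left them, time stands still between calls to the robot, and variables do not carry over. Pictures are saved under pics/ and viewed, at most 10 in all, crops included, and the job is handed in when it is done.

```bash
mkdir -p pics; ls
python3 - <<'E'
from plant import sense,camera
import cv2,numpy as np
s=sense();print({k:np.round(v,3).tolist() for k,v in s.items()})
for n in("top","side"):
    c=camera(n);cv2.imwrite(f"pics/{n}1.png",c["frame"]);print(n,c["mtx"].tolist(),c["rvec"],c["tvec"])
    np.savez(f"{n}1.npz",**c)
E
```

```text
pics
{'clock': 0.0, 'joint_positions': [-1.111, 0.087, 0.175, 1.66, 0.0, 1.571], 'joint_velocities': [-0.0, 0.001, 0.0, 0.001, 0.001, 0.001], 'tau': [-0.003, -52.039, 46.481, 0.016, -0.0, -0.0], 'tool_pos': [0.244, -0.493, 0.231], 'tcp_rot': [-3.058, -0.716, 0.0], 'force': [-1.025, -0.387, 0.142], 'ft_torque': [-0.007, -0.029, -0.059], 'gripper_force': 0.0, 'opening': 0.086}
top [[581.7023988890382, 0.0, 316.649284343644], [0.0, 581.7023988890382, 248.37660562683794], [0.0, 0.0, 1.0]] [ 2.1858615  -2.13151962  0.14860333] [-0.00701128  0.50648764  1.5072942 ]
side [[485.1159442838006, 0.0, 316.4038374638421], [0.0, 485.1159442838006, 239.3448948410996], [0.0, 0.0, 1.0]] [ 0.07944649 -2.77517142  1.37736552] [0.4955738  0.05812796 1.0669194 ]
```

View pics/top1.png

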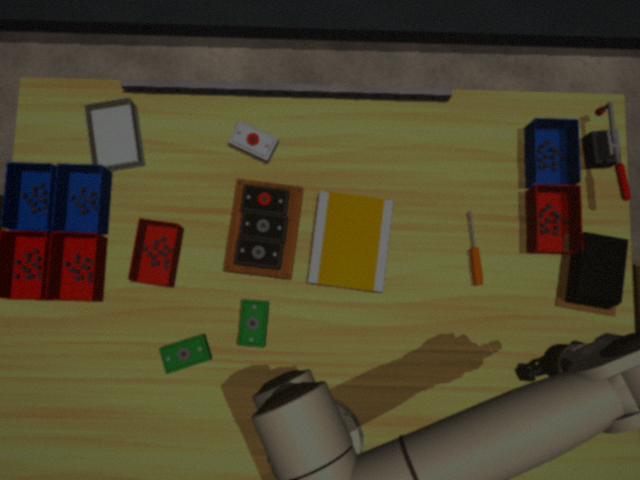

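View pics/side1.png

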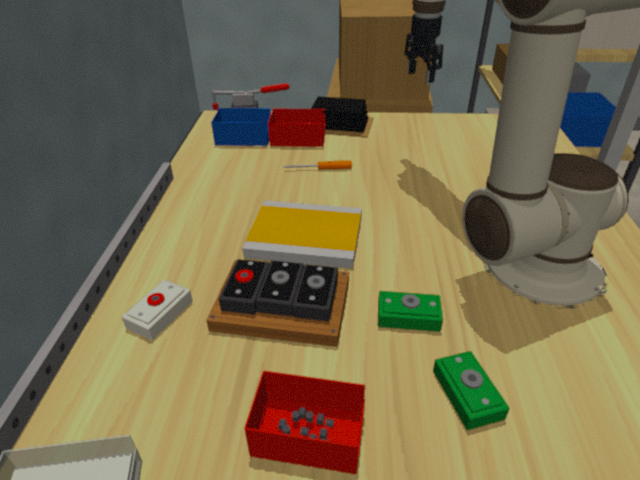

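The red-bushed cover is the +x-most of the row, with its bush at top-view pixel (264,199). The plate lies on the -y side, with its yellow spanning about (318–385, 193–290). I plan to push the cover's +y end with two partly spread fingertips.

```bash
cat > h.py <<'E'
import cv2,numpy as np
def cast(c,px,z):
    R=cv2.Rodrigues(np.array(c["rvec"]))[0];t=np.array(c["tvec"]).ravel()
    p=np.atleast_2d(px).astype(float);d=(np.linalg.inv(c["mtx"])@np.c_[p,np.ones(len(p))].T).T@R
    o=-R.T@t
    return o+d*((z-o[2])/d[:,2])[:,None]
def world(c):
    v,u=np.mgrid[:480,:640];z=c["range_z"];R=cv2.Rodrigues(np.array(c["rvec"]))[0]
    P=np.linalg.inv(c["mtx"])@np.stack([u.ravel(),v.ravel(),np.ones(u.size)])*z.ravel()
    return ((P.T-np.array(c["tvec"]).ravel())@R).reshape(480,640,3)
def masks(c):
    h=cv2.cvtColor(c["frame"],cv2.COLOR_BGR2HSV);H,S,V=cv2.split(h)
    return dict(red=((H<8)|(H>172))&(S>150)&(V>60),yellow=(H>20)&(H<32)&(S>215)&(V>80)),h
E
python3 - <<'E'
from h import *
c=dict(np.load("top1.npz"));m,h=masks(c);W=world(c)
print("hsv yellow",h[240,350],"bench",h[320,450],"board",h[265,240],"black",h[212,264])
def rect(mask,z,tag,roi):
    k=np.zeros((480,640),np.uint8);x0,x1,y0,y1=roi;k[y0:y1,x0:x1]=mask[y0:y1,x0:x1]
    k=cv2.morphologyEx(k,cv2.MORPH_OPEN,np.ones((3,3)))
    cs,_=cv2.findContours(k,0,2)
    q=max(cs,key=cv2.contourArea);P=cast(c,q[:,0],z)
    r=cv2.minAreaRect((P[:,:2]*1000).astype(np.float32));print(tag,np.round(r[0],1),np.round(r[1],1),round(r[2],2))
rect(m["red"],.078,"bush",(240,290,180,215))
rect((np.abs(W[...,2]-.030)<.012),.03,"plate",(304,400,180,300))
H,S,V=cv2.split(h)
rect((H>18)&(H<34)&(S>200),.03,"yellow",(304,400,180,300))
rect(W[...,2]>.055,.072,"row",(220,304,175,285))
rect((W[...,2]>.018)&(W[...,2]<.09),.032,"board",(215,306,170,285))
print("z",W[199,264],W[225,264],W[240,350],W[188,245])
k=(W[...,2]>.058)&(np.arange(640)[None]>220)&(np.arange(640)[None]<304)&(np.arange(480)[:,None]>175)&(np.arange(480)[:,None]<285)
for v in range(184,272,6):
    u=np.flatnonzero(k[v]); 
    if len(u): print(v,np.round(cast(c,[[u[0]-.5,v],[u[-1]+.5,v]],.07)[:,:2].ravel()*1000,1))
E
```

```text
hsv yellow [ 23 255 109] bench [ 22 140 106] board [ 13 210  57] black [13 62 29]
bush [628.9 145.9] [31.8 31.1] 1.99
plate [529.9 -83.6] [199.7 251.2] 84.05
yellow [530.6 -83.9] [144.3 249. ] 84.05
row [556.  149.4] [126.  210.3] 84.29
board [556.9 149. ] [180.6 250.9] 84.03
z [0.62796918 0.14650311 0.06998112] [0.55861914 0.14369602 0.07377671] [ 0.53166082 -0.08239955  0.02950068] [0.6567724  0.19760384 0.06643157]
184 [666.5 201.5 666.7 193.7]
190 [650.4 203.5 653.7  83.4]
196 [634.4 205.4 637.6  85.5]
202 [618.4 207.4 621.6  85. ]
208 [602.4 209.3 605.6  87.1]
214 [586.7 203.5 589.7  89.2]
220 [570.8 205.4 574.   83.5]
226 [553.8 251.3 558.2  85.6]
232 [539.2 209.3 542.3  87.7]
238 [523.4 211.2 526.6  89.8]
244 [507.7 213.1 510.9  91.9]
250 [492.  215.  495.2  94. ]
256 [476.4 217.  479.5  96.1]
262 [460.8 218.9 463.9  98.1]
268 [447.9 118.2 448.4 100.2]
```

```bash
python3 -m inch '[[[0,0,0,0,0,-0.084],[0,0,0,0,0,-0.084],[0,0,0,0,0,-0.084],[0,0,0,0,0,-0.084],[0,0,0,0,0,-0.084],[0,0,0,0,0,-0.084],[0,0,0,0,0,-0.084],[0,0,0,0,0,-0.084],[0,0,0,0,0,-0.084],[0,0,0,0,0,-0.084],[0,0,0,0,0,-0.084],[0,0,0,0,0,-0.084]]]' 30
python3 -m inch '[[[32,13,0,0,0,0],[32,13,0,0,0,0],[32,13,0,0,0,0],[32,13,0,0,0,0],[32,13,0,0,0,0],[32,13,0,0,0,0],[32,13,0,0,0,0],[32,13,0,0,0,0],[32,13,0,0,0,0],[32,13,0,0,0,0],[32,13,0,0,0,0],[32,13,0,0,0,0]]]'
python3 -m inch '[[[32,13,0,0,0,0],[32,13,0,0,0,0],[32,13,0,0,0,0],[32,13,0,0,0,0],[32,13,0,0,0,0],[32,13,0,0,0,0],[32,13,0,0,0,0],[32,13,0,0,0,0],[32,13,0,0,0,0],[32,13,0,0,0,0],[32,13,0,0,0,0],[0,0,0,0,0,0]]]'
python3 - <<'E'
from plant import *
import cv2,numpy as np
s=sense();print(s["clock"],s["tool_pos"],s["tcp_rot"],s["opening"],s["joint_positions"])
for n in("wrist","top"):
    c=camera(n);cv2.imwrite(f"pics/{n}2.png",c["frame"]);np.savez(f"{n}2.npz",**c)
E
```

```text
clock: 1.1
tool_pos: [0.244, -0.4928, 0.2309]
tcp_rot: [-2.328, -2.108, -0.0]
force: [-0.4, 0.2, 0.0]
opening: 0.0254
gripper_force: 0.0
clock: 2.1
tool_pos: [0.4391, -0.1253, 0.2311]
tcp_rot: [-2.333, -2.104, 0.0]
force: [0.8, -0.0, 0.2]
opening: 0.0258
gripper_force: 0.0
clock: 3.1
tool_pos: [0.6185, 0.2133, 0.2279]
tcp_rot: [-2.328, -2.107, 0.004]
force: [1.6, 0.6, -0.3]
opening: 0.0254
gripper_force: 0.0
3.1 [0.61850218 0.21325862 0.22785174] [-2.32758553 -2.10677435  0.00370152] 0.02542162100061344 [3.31580379e-01 3.54455524e-01 4.84681777e-01 1.70403191e+00
 1.04009495e-03 2.00188395e+00]
```

View pics/wrist2.png

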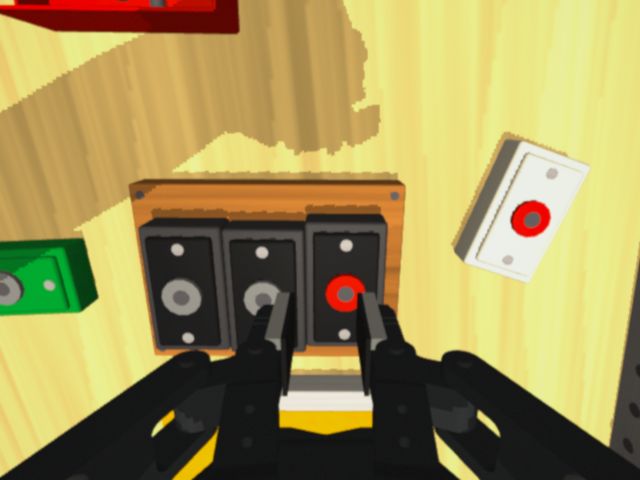

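The wrist view shows the target's red bush at (346,294), with its +y end edge at rows 214–230 and columns 306–386. The neighbour's end is at about row 222.

Run:
```python
from h import *
c=dict(np.load("wrist2.npz"));W=world(c);m,h=masks(c)
R=cv2.Rodrigues(c["rvec"])[0];print("cam",-R.T@c["tvec"])
O=np.array([556.9,149.0]);a=np.deg2rad(-5.95);ex=np.array([np.cos(a),np.sin(a)]);ey=np.array([-ex[1],ex[0]])
bf=lambda p:np.round(np.c_[(p[:,:2]*1000-O)@ex,(p[:,:2]*1000-O)@ey,p[:,2]*1000],1)
print("tool",bf(np.array([[.6185,.21326,.2279]])))
for u in(330,346,262,180,365,240):
    print(u,[tuple(bf(W[v:v+1,u])[0]) for v in range(206,246,4)])
print("bush z",bf(W[280:281,346]),bf(W[262:263,346]))
k=m["red"].astype(np.uint8);k[:,420:]=0;k[:250]=0;k[330:]=0
q=max(cv2.findContours(k,0,2)[0],key=cv2.contourArea);print(cv2.minEnclosingCircle(q),[bf(cast(c,[cv2.minEnclosingCircle(q)[0]],z))for z in(.072,.078)])
for v in(240,250,260): 
    z=W[v,:,2]; print(v,[(u,*bf(W[v:v+1,u])[0]) for u in (136,140,144,300,304,306,308,382,384,386,388,398,402,406)])
```

```text
cam [0.62669539 0.29037363 0.36996889]
tool [[ 54.6  70.3 227.9]]
330 [(np.float64(58.4), np.float64(70.9), np.float64(30.8)), (np.float64(58.5), np.float64(66.8), np.float64(29.7)), (np.float64(58.4), np.float64(64.5), np.float64(35.5)), (np.float64(58.3), np.float64(64.6), np.float64(50.3)), (np.float64(58.2), np.float64(64.5), np.float64(63.1)), (np.float64(58.2), np.float64(61.6), np.float64(65.0)), (np.float64(58.2), np.float64(58.2), np.float64(65.4)), (np.float64(58.2), np.float64(55.8), np.float64(68.9)), (np.float64(58.2), np.float64(52.9), np.float64(70.7)), (np.float64(58.3), np.float64(48.9), np.float64(69.2))]
346 [(np.float64(73.0), np.float64(71.1), np.float64(31.6)), (np.float64(73.0), np.float64(67.4), np.float64(31.8)), (np.float64(72.9), np.float64(64.6), np.float64(35.6)), (np.float64(72.1), np.float64(65.0), np.float64(51.2)), (np.float64(71.5), np.float64(64.8), np.float64(63.8)), (np.float64(71.5), np.float64(61.8), np.float64(65.5)), (np.float64(71.5), np.float64(58.5), np.float64(66.2)), (np.float64(71.4), np.float64(56.2), np.float64(70.0)), (np.float64(71.4
[... 4420 characters left out ...]
0.5), np.float64(65.5)), (300, np.float64(32.8), np.float64(31.6), np.float64(66.1)), (304, np.float64(36.1), np.float64(30.6), np.float64(63.5)), (306, np.float64(37.8), np.float64(30.8), np.float64(63.9)), (308, np.float64(39.6), np.float64(31.1), np.float64(64.9)), (382, np.float64(103.0), np.float64(31.7), np.float64(65.5)), (384, np.float64(104.6), np.float64(32.0), np.float64(66.1)), (386, np.float64(112.1), np.float64(19.0), np.float64(31.9)), (388, np.float64(114.0), np.float64(18.9), np.float64(31.6)), (398, np.float64(123.3), np.float64(19.3), np.float64(32.6)), (402, np.float64(134.4), np.float64(6.4), np.float64(-1.3)), (406, np.float64(138.6), np.float64(6.4), np.float64(-1.3))]
```

```bash
python3 - <<'E'
from h import *
c=dict(np.load("wrist2.npz"));W=world(c)
T=cv2.Rodrigues(np.array([-2.3276,-2.1068,.0037]))[0]
P=((W-np.array([.6185,.21326,.22785]))@T*1000)[c["range_z"]>0]
P=P[(abs(P[:,0])<60)&(abs(P[:,1])<90)&(P[:,2]<10)]
for z in range(-100,11,8):
    q=P[(P[:,2]>=z)&(P[:,2]<z+8)]
    if len(q): print(z,len(q),q.min(0).round(),q.max(0).round())
E
python3 -m inch '[[[11,8,0,0,0,0],[11,8,0,0,0,0],[0,0,30,0,0,0],[0,0,30,0,0,0],[0,0,30,0,0,0],[0,0,0,0,0,0]]]'
```

```text
-100 655 [ 18. -20. -95.] [ 21.  21. -92.]
-92 6970 [  9. -63. -92.] [ 19.  62. -84.]
-84 13504 [ -1. -62. -84.] [ 19.  62. -76.]
-76 10375 [-11. -57. -76.] [ 18.  58. -68.]
-68 6230 [-13. -54. -68.] [ 18.  54. -60.]
-60 9940 [-13. -50. -60.] [ 14.  50. -52.]
-52 3612 [-13. -46. -52.] [ 14.  47. -44.]
-44 1844 [-12. -35. -44.] [ 14.  35. -36.]
-36 1002 [-11. -26. -36.] [ 12.  27. -28.]
-28 1081 [-11. -26. -28.] [ 12.  27. -20.]
-20 913 [-11. -26. -20.] [ 12.  27. -12.]
-12 667 [-11. -26. -12.] [11. 26. -4.]
-4 106 [-11. -18.  -4.] [11. 19.  1.]
clock: 3.7
tool_pos: [0.6326, 0.2266, 0.1349]
tcp_rot: [-2.332, -2.101, 0.013]
force: [-2.2, -1.3, -1.2]
opening: 0.0258
gripper_force: 0.0
```

```bash
python3 -m inch '[[[3,4,22,0,0,0],[0,0,22,0,0,0],[0,0,22,0,0,0],[0,0,16,0,0,0],[0,0,5,0,0,0],[0,0,0,0,0,0],[0,0,0,0,0,0]]]'
```

```text
clock: 4.28
tool_pos: [0.6402, 0.231, 0.0564]
tcp_rot: [2.333, 2.103, 0.003]
force: [-0.3, -0.5, 0.6]
opening: 0.0258
gripper_force: 0.0
```

```bash
python3 -m inch '[[[-3,-3,9,0,0,0],[-4,0,0,0,0,0],[-3,0,0,0,0,0],[-3,0,0,0,0,0],[-3,0.2,0,0,0,0],[-4,0.2,0,0,0,0],[-4,0.2,0,0,0,0],[-4,0.2,0,0,0,0],[-4,0.2,0,0,0,0],[-4,0.2,0,0,0,0],[0,0,0,0,0,0]]]'
python3 - <<'E'
from plant import *
import cv2,numpy as np
c=camera("side");cv2.imwrite("pics/side3.png",c["frame"][150:400,150:450])
E
```

```text
clock: 5.2
tool_pos: [0.6341, 0.1947, 0.0453]
tcp_rot: [2.333, 2.103, -0.001]
force: [0.2, 0.3, 0.2]
opening: 0.0254
gripper_force: 0.0
```

View pics/side3.png

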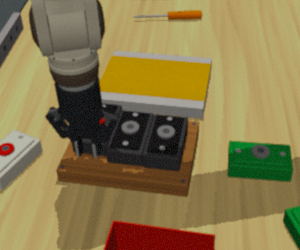

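The cover has slid about 22 mm (the bush is just visible behind the fingers at crop pixel (103,120)). The grey-bushed neighbours at (130,127) and (166,131) are in place.

```bash
python3 -m inch '[[[-5,0.2,0,0,0,0],[-7,0.2,0,0,0,0],[-8,0.2,0,0,0,0],[-8,0.2,0,0,0,0],[-8,0.2,0,0,0,0],[-8,0.2,0,0,0,0],[-8,0.2,0,0,0,0],[-8,0.2,0,0,0,0],[-8,0.2,0,0,0,0],[-8,0.2,0,0,0,0],[-6,0.2,0,0,0,0],[-3,0,0,0,0,0]]]'
python3 - <<'E'
from plant import *
import cv2,numpy as np
c=camera("wrist");cv2.imwrite("pics/wrist4.png",c["frame"])
E
```

```text
clock: 6.25
tool_pos: [0.6276, 0.1099, 0.0454]
tcp_rot: [2.333, 2.103, 0.0]
force: [1.3, 1.5, -0.0]
opening: 0.0256
gripper_force: 0.5
```

View pics/wrist4.png

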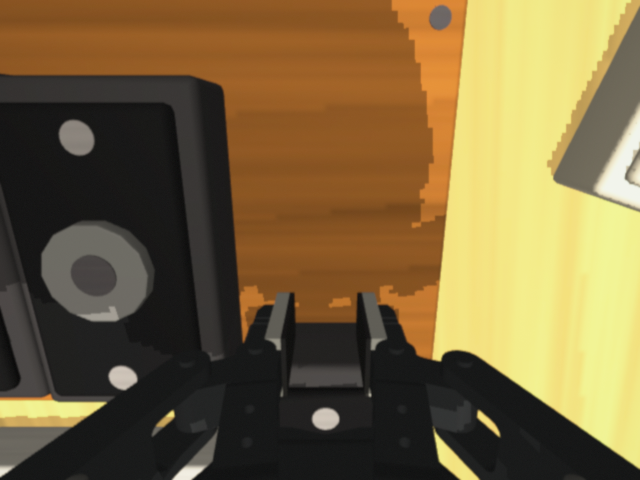

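The cover is following squarely, with its end edge at about row 322 between the fingers. A clear gap separates the fingers from the neighbour, whose edge is at column 235.

```bash
python3 -m inch '[[[-5,0.1,0,0,0,0],[-6,0.1,0,0,0,0],[-6,0,0,0,0,0],[-6,0,0,0,0,0],[-6,0,0,0,0,0],[-6,0,0,0,0,0],[-5,0,0,0,0,0],[-5,0,0,0,0,0],[-5,0,0,0,0,0],[-6,0,0,0,0,0],[-6,0,0,0,0,0],[-6,0,0,0,0,0]]]'
python3 -m inch '[[[-7,0,0,0,0,0],[-7,0,0,0,0,0],[-7,0,0,0,0,0],[-7,0,0,0,0,0],[-7,0,0,0,0,0],[-5,0,0,0,0,0],[-4,0,0,0,0,0],[-3,0,0,0,0,0],[-2,0,0,0,0,0],[0,0,0,0,0,0],[0,0,0,0,0,0]]]'
python3 - <<'E'
from plant import *
import cv2,numpy as np
c=camera("side");cv2.imwrite("pics/side5.png",c["frame"][150:400,150:450]);np.savez("side5.npz",**c)
E
```

```text
clock: 7.3
tool_pos: [0.6207, 0.0427, 0.0453]
tcp_rot: [2.333, 2.104, 0.0]
force: [0.5, 1.3, 0.6]
opening: 0.0256
gripper_force: 0.4
clock: 8.22
tool_pos: [0.6157, -0.0055, 0.0452]
tcp_rot: [2.333, 2.104, -0.0]
force: [0.1, -0.4, -0.4]
opening: 0.0255
gripper_force: 0.0
```

View pics/side5.png

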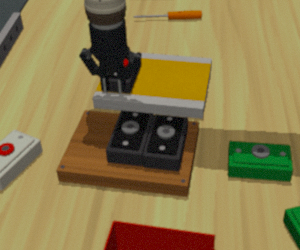

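The cover is now on the plate with its bush at crop pixel (125,63), and the neighbours have not moved. It needs about 15 mm more.

```bash
python3 -m inch '[[[-3,0,0,0,0,0],[-4,0,0,0,0,0],[-4,0,0,0,0,0],[-3,0,0,0,0,0],[-2,0,0,0,0,0],[0,0,0,0,0,0],[0,0,0,0,0,0]]]'
python3 -m inch '[[[5,0,0,0,0,0],[10,0,0,0,0,0],[0,0,-25,0,0,0],[0,0,-35,0,0,0],[0,0,-35,0,0,0],[0,0,-35,0,0,0],[0,0,-30,0,0,0],[0,0,-30,0,0,0],[0,0,0,0,0,0],[0,0,0,0,0,0]]]'
python3 - <<'E'
from plant import *
import cv2,numpy as np
c=camera("wrist");cv2.imwrite("pics/wrist6.png",c["frame"]);np.savez("wrist6.npz",**c)
c=camera("top");cv2.imwrite("pics/top6.png",c["frame"]);np.savez("top6.npz",**c)
E
```

```text
clock: 8.85
tool_pos: [0.6141, -0.0217, 0.0453]
tcp_rot: [2.333, 2.103, -0.0]
force: [0.7, -0.4, -0.2]
opening: 0.0256
gripper_force: 0.0
clock: 9.68
tool_pos: [0.6165, -0.0056, 0.2373]
tcp_rot: [2.33, 2.103, 0.004]
force: [0.2, -0.4, -0.3]
opening: 0.0259
gripper_force: 0.0
```

View pics/wrist6.png

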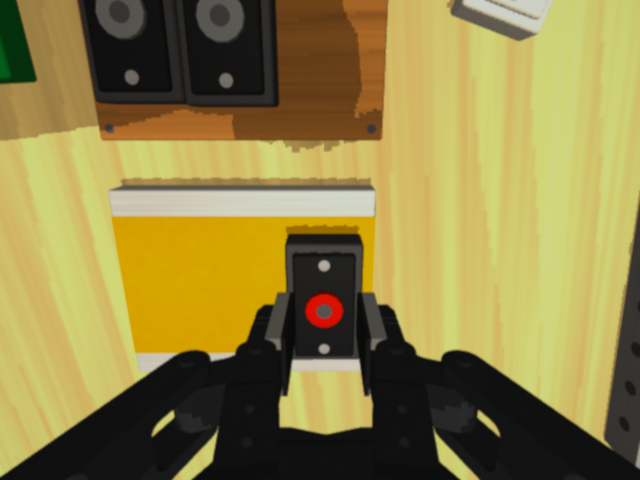

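View pics/top6.png

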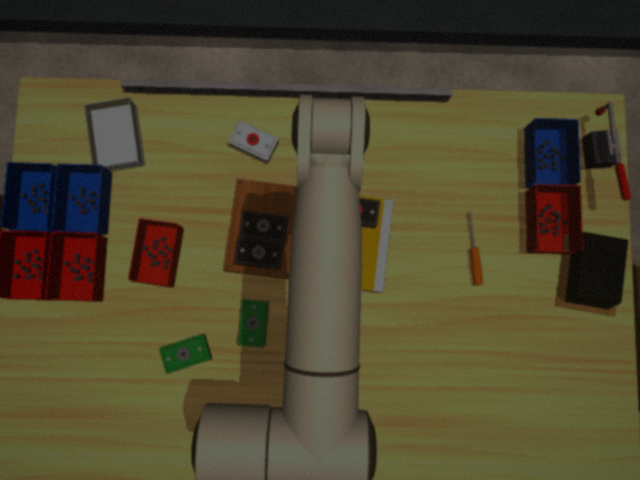

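The wrist view shows the cover square on the plate: bush at (324,311), near end at row 236, yellow edge at row 216. Next I measure its position numerically.

Run:
```python
from h import *
c=dict(np.load("wrist6.npz"));W=world(c);m,h=masks(c)
O=np.array([556.9,149.0]);a=np.deg2rad(-5.95);ex=np.array([np.cos(a),np.sin(a)]);ey=np.array([-ex[1],ex[0]])
bf=lambda p:np.round(np.c_[(p[:,:2]*1000-O)@ex,(p[:,:2]*1000-O)@ey,p[:,2]*1000],1)
for u in(294,324,354): print(u,[bf(W[v:v+1,u])[0].tolist() for v in range(234,250,3)])
H,S,V=cv2.split(h)
for u in(200,260):
    y=np.flatnonzero((S[190:240,u]>200)&(H[190:240,u]>15))[0]+190;print("yellow edge",y,bf(cast(c,[[u,y-.5]],.03)))
k=m["red"].astype(np.uint8);k[:280]=0;k[345:]=0
q=max(cv2.findContours(k,0,2)[0],key=cv2.contourArea);print("bush",bf(cast(c,[cv2.minEnclosingCircle(q)[0]],.076)))
for v in(255,280): print([(u,*bf(W[v:v+1,u])[0].tolist()) for u in (286,288,290,358,360,362)],[bf(W[v:v+1,u])[0].tolist() for u in (366,370,373,376)])
print("top of cover",bf(W[275:276,324]),bf(W[345:346,324]),bf(W[300:301,350]))
# b's near-end corners / bush in both views
c1=dict(np.load("top1.npz"));c2=dict(np.load("top6.npz"))
d=cv2.absdiff(c1["frame"],c2["frame"])[205:270,236:286];print("neighbour diff",d.max(2).mean(),(d.max(2)>25).sum())
for cc in(c1,c2):
    g=cv2.cvtColor(cc["frame"],cv2.COLOR_BGR2GRAY)[216:266,242:286];k=(g>48).astype(np.uint8)
    n,l,s,ce=cv2.connectedComponentsWithStats(k);print([(s[i,4],ce[i].round(1).tolist()) for i in range(1,n) if 20<s[i,4]<300])
```

```text
294 [[46.5, -175.8, 33.0], [47.2, -175.7, 43.0], [47.9, -175.8, 51.7], [48.7, -175.3, 61.9], [48.7, -177.6, 63.4], [48.6, -180.7, 62.5]]
324 [[75.1, -175.1, 35.3], [75.1, -175.6, 43.3], [75.1, -175.4, 52.9], [75.0, -175.7, 60.4], [75.0, -177.8, 62.7], [75.1, -180.0, 64.3]]
354 [[103.5, -175.2, 34.9], [102.9, -175.6, 43.0], [102.1, -175.2, 53.4], [101.5, -175.3, 61.8], [101.4, -177.6, 63.3], [101.4, -180.0, 64.2]]
yellow edge 217 [[ -42.3 -159.5   30. ]]
yellow edge 217 [[  14.5 -159.4   30. ]]
bush [[  74.7 -233.4   76. ]]
[(286, 41.4, -186.3, 62.5), (288, 43.1, -186.4, 62.2), (290, 45.0, -185.9, 63.6), (358, 105.1, -185.6, 64.4), (360, 106.9, -185.7, 64.1), (362, 108.8, -186.4, 62.1)] [[116.0, -197.7, 31.3], [120.3, -198.8, 28.3], [123.0, -198.1, 30.2], [130.3, -208.9, 0.7]]
[(286, 40.6, -210.4, 62.4), (288, 42.5, -210.1, 63.3), (290, 44.4, -209.8, 63.8), (358, 105.7, -209.5, 64.5), (360, 107.7, -210.2, 63.0), (362, 109.8, -211.3, 60.3)] [[117.2, -225.2, 29.1], [121.1, -224.7, 30.1], [128.4, -238.2, -0.4], [131.5, -237.8, 0.5]]
top of cover [[  75.1 -202.7   69. ]] [[  75.1 -273.1   70.3]] [[  98.6 -227.3   68.7]]
neighbour diff 11.426153846153847 271
[(np.int32(86), [20.7, 9.2]), (np.int32(92), [16.1, 35.7]), (np.int32(46), [42.2, 41.7])]
[]
```

The cover is flat and square. Its near end is 16 mm inside the band and it is centred to about 1 mm. The neighbours' bushes are at the same side-view pixels as before, (280,277) and (316,281).

```bash
python3 -c "
from plant import *
print(close_job())"
```

```text
the job is handed in; nothing more can be done
None
```

The red-bush cover is on the check plate, flat, square and centred in the yellow band to about 1 mm; the other two covers did not visibly move, the bin and screwdriver were never approached, and I handed the job in at about 10 s.

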